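# Ready the pour-over stand with a mug

## Robot

A 7-joint arm with a two-finger parallel gripper is mounted at the origin on a cart in front of the work surface, level with it; the furniture and walls round the work are solid. World frame = base frame: x ahead of the robot, y to its left, z up, the work surface at z = 0. Lengths are in m, angles in rad, forces in N, time in s.
With the tool pointing down it reaches from about 0.425 to 0.875 m from the base axis. Payload 4.7 kg.
Tool frame: the origin (TCP) lies midway between the tips of the shut fingers; the grasp point (between the pads) lies 19 mm behind it; z points along the fingers, y is the line along which they close (so a half turn about z gives the same grasp; the last joint's range is limited). The gripper opens to 87 mm and grips with 3 to 60 N. Pads are 19 mm wide; open, the fingers measure 117 mm over their backs; the gripper's body (75 mm by 190 mm) begins 51 mm behind the grasp point.
Start: joints at [-1.264, 0.321, -0.07, 1.45, 0.023, 1.371, -0.057], TCP at [0.188, 0.622, 0.223] pointing down, gripper open.
Joint ranges: [-2.86, 2.86], [-0.3, 2.09], [-1.38, 1.24], [0.06, 2.45], [-1.56, 4.7], [0.09, 2.05], [-2.69, 2.69]. Speed limits (rad/s): [2.57, 2.57, 3.14, 3.14, 3.14, 3.14, 3.14].

## Interface

Orientations are given as a rotation vector (axis times angle).
In Python, from bench import ctrl gives the robot as it stands.
- The arm moves only by the tool send_path, called by a JSON object that holds its "name" and its "arguments". Schema: {"type":"object","properties":{"offsets":{"type":"array","items":{"type":"object","properties":{"dx":{"type":"number"},"dy":{"type":"number"},"dz":{"type":"number"},"spin":{"type":"number"},"jaw":{"type":"number"}},"additionalProperties":false,"required":["jaw"]},"minItems":1,"maxItems":20},"grip_n":{"type":"number"},"only":{"type":"string"},"quiet":{"type":"boolean"},"lines":{"type":"string"}},"required":["offsets"],"additionalProperties":false}. offsets is a list of rows, 1 to 20 of them, each an object with the fields dx, dy, dz (the shift in normalised numbers (1 is 75 cm)), spin (a turn about the tool's z in fractions of the full range, 1 being 4 rad), jaw (the opening from 0.0 (shut) to 1.0 (fully open)); a field left out counts as zero (the opening has to be given); each row is the pose to reach, as a shift and turn from the pose commanded when the call began, along the tool's axes at that moment; what a row does not reach only later rows make up. A row lasts 1/10 s, in which the tool goes at most 0.05 m and 0.15 rad, less where a joint would pass 70% of its speed; a pose out of reach is approached as far as the arm can. The fingers move at their own pace and stop on an object; grip_n is the grip in N (left out, the last holds). Time passes only in rows, so rows that do not move let the fingers close. The tool returns the time, the measured TCP pose, the force, the opening and the grip force at its end. only (a regular expression) keeps the lines of the reply that match it, lines (a string "A,B") keeps lines A to B, and quiet returns only ok. A shift or turn number past 1, either way, is cut back to 1. Input that does not fit is refused with a message, and nothing moves.
- ctrl.get_state(): the state, without advancing time (a new reading comes with each control period).
- ctrl.get_image(name): name is "scene" or "top" or "wrist"; returns the picture (400x640x3 uint8, red, green, blue); there is no depth.
- ctrl.camera_model(name): a dict with "vertical_fov" (degrees; the focal length in pixels is half the picture's height over the tangent of half this angle, whatever the lens; pixels are square), "cx", "cy" (the principal point, pixels), "rvec" (rotation vector, rad) and "tvec" (3), from world to camera coordinates, as OpenCV has them; the wrist camera has in their place "hand_eye" (4x4, takes a point from camera to tool coordinates, whose origin is the TCP and whose axes are the flange's). Camera axes: x right, y down, z forward; pixel columns grow to the right and rows downward; lengths in m; the calibration is good to about 2 mm. A picture is of the moment at which its call begins: read the wrist's pose just before it. camera_model takes no time and is no camera call.
- ctrl.close_job(): hands the job in; it is judged then, once.
The state is a dict: "time": time; "joint_positions": joint angles; "qd": joint speeds; "joint_torque": joint torques, N m; "position": TCP position; "tool_rot": TCP orientation; "ft_force": force on the tool from outside, world axes, zero at the start; "torque": the same for the moment, N m; "grip_width": opening from 0.0 (shut) to 1.0 (fully open); "grip_force": force on a finger pad.
Only numpy, scipy, OpenCV 4.12 (cv2) and the standard library are available. Lean on these libraries where they do the work, as an engineer would, in place of code of your own. Each camera call takes 0.05 s, during which the arm holds its last target. There are 200 camera calls.

## Task

Get the pour-over stand ready to brew: swing its dripper arm well clear to one side of the drip grate, set the navy mug from the worktop gently upright in the middle of the round grate and let go of it, then swing the arm back so that the dripper's outlet is over the middle of the mug. Leave the other things on the worktop where they are.

Things in the scene. Friction and masses are not known exactly. Their poses are not given: they have to be found in the camera images.
- brew_stand: pour-over stand, fixed: dark wooden base plate 240 x 120 x 16 mm with a round steel drip grate (112 mm across, top 20 mm above the worktop) and behind it an upright steel post (16 mm thick, 204 mm high). Origin on the worktop under the grate's centre; x runs from grate to post, whose axis is at x = +130 mm; the plate reaches from x = -75 to +165 mm
- grate (a point): centre of the drip grate's top face, 20 mm above the worktop
- dripper_arm (a joint): angle of the dripper arm about the post (rad), -1.6 to 1.6; 0: outlet over the grate's centre; positive is counter-clockwise from above. No spring or click stop: friction (0.12 N m) holds it where it is left. The arm is level, 160 mm above the worktop, and carries a fixed white dripper cone, 96 mm across at its rim (192 mm above the worktop)
- outlet (a point): lower end of the dripper cone (24 mm across), on the cone's axis, 130 mm from the hinge axis, 118 mm above the worktop (17 mm above the rim of a mug on the grate)
- grip_knob (a point): centre of the top of the upright wooden grip knob at the arm's free end, 200 mm from the hinge axis, outward of the dripper; 18 mm thick, its shank stands from 168 to 210 mm above the worktop, clear of the dripper's rim by 13 mm
- hinge_axis (a point): point on the vertical hinge axis of the arm (axis of the post), 160 mm above the worktop
- mug: the only mug on the worktop itself (those on the tiered rack are fixed): navy, 81 mm across, 81 mm tall, 0.25 to 0.4 kg. Origin at its underside, 15 mm from the mug's axis towards the handle. The handle points along its -y: an upright loop 12 mm thick (x), from y = -21 to -56 mm, 12 to 71 mm above the foot; the foot is 71 mm across
- mug_base (a point): centre of the mug's foot, on the mug's axis, at body y = +15 mm
- candy_bowl: white bowl of wrapped sweets, 111 mm across, 55 mm tall; origin under its centre. Leave it alone
- cracker_bowl: white bowl of square crackers, 118 mm across, 52 mm tall; origin under its centre. Leave it alone
- toothpick_glass: small glass of toothpicks, 61 mm across, 72 mm tall; origin under its centre. Leave it alone
- teapot: white teapot, 98 x 176 x 92 mm; origin at its underside. Leave it alone
- service_bell: counter bell, 73 mm across, 58 mm tall; origin under its centre. Leave it alone
- empty_bowl: empty white bowl, 117 mm across, 53 mm tall; origin under its centre. Leave it alone

How it is judged:
By the outcome, as a careful person would: the job done as asked, in the order asked, and still so for the second after the job is handed in, with the robot touching nothing.
It also fails if it takes over 72 s, if anything falls off the work surface, if the arm or the gripper's body presses on something with over 40 N, if the wrist force passes 120 N, or if a joint passes its speed limit or range.

## Working session

There is one attempt and no reset: what is moved stays moved. The work goes in short steps, Python scripts to look and compute and a tool call to move; the robot and the scene stay as the last step left them, time stands still between calls to the robot, and variables do not carry over. Pictures are saved under pics/ and viewed, at most 10 in all, crops included, and the job is handed in when it is done.

```bash
ls; mkdir -p pics
```

Run:
```python
from bench import ctrl
import cv2,numpy as np
s=ctrl.get_state(); print(s['time'],s['position'],s['tool_rot'],s['joint_positions'],s['grip_width'])
for n in ('scene','top'):
    im=ctrl.get_image(n); cv2.imwrite(f'pics/{n}0.png',im[:,:,::-1]); print(ctrl.camera_model(n))
print(ctrl.camera_model('wrist'))
```

```text
bench.py
pics
0.0 [0.18747772 0.62175782 0.22142388] [-0.45824425 -3.10779161  0.00312244] [-1.26389753  0.32182586 -0.07010373  1.45174659  0.02259823  1.37080528
 -0.05694154] 0.9974019407650819
{'vertical_fov': 53.63497247833368, 'cx': 314.42369051751075, 'cy': 196.9768804107507, 'rvec': array([ 1.10774679, -2.27583329,  1.07461018]), 'tvec': array([0.40417973, 0.34445036, 1.37213593])}
{'vertical_fov': 49.09001178313322, 'cx': 318.00669071275803, 'cy': 200.8291970986822, 'rvec': array([ 2.17761724, -2.11643876,  0.14688214]), 'tvec': array([0.07290557, 0.54610821, 1.62892992])}
{'vertical_fov': 68.01912845368452, 'cx': 322.4471748128485, 'cy': 203.785388132331, 'hand_eye': array([[-1.45112402e-04, -9.52419477e-01, -3.04790287e-01,
         8.44558278e-02],
       [ 9.99999451e-01, -4.54490004e-04,  9.44100985e-04,
        -7.24399916e-05],
       [-1.03770430e-03, -3.04789983e-01,  9.52419020e-01,
        -1.61652906e-01],
       [ 0.00000000e+00,  0.00000000e+00,  0.00000000e+00,
         1.00000000e+00]])}
```

View pics/scene0.png

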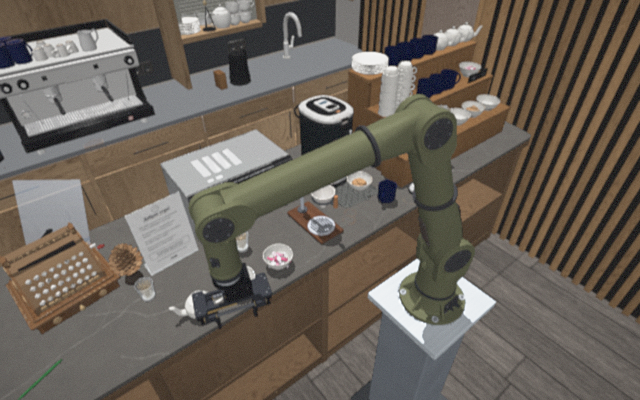

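View pics/top0.png

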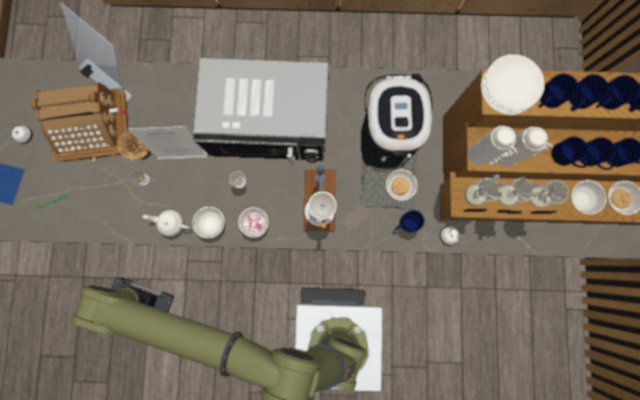

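The scene shows the stand near (318,222) and the navy mug at (387,190). In the top view, the stand is at (320,205) with its post near (321,173). The mug is at (411,221) with its handle to the lower left. I'll zoom in on both.

Run:
```python
import cv2,numpy as np
a=cv2.imread('pics/top0.png')[150:250,290:430]; b=cv2.imread('pics/scene0.png')[160:250,270:410]
a=cv2.resize(a,None,fx=5,fy=5,interpolation=cv2.INTER_CUBIC)[:,:]; b=cv2.resize(b,None,fx=5,fy=5,interpolation=cv2.INTER_CUBIC)
c=cv2.resize(np.vstack([a,b]),None,fx=.62,fy=.62,interpolation=cv2.INTER_AREA); print(c.shape); cv2.imwrite('pics/z0.png',c)
```

Create h.py:
```python
import numpy as np,cv2
from scipy.spatial.transform import Rotation as R
from bench import ctrl
def cam(n,s=None):
    m=ctrl.camera_model(n); f=200/np.tan(np.radians(m['vertical_fov'])/2)
    if n=='wrist':
        s=s or ctrl.get_state(); H=np.asarray(m['hand_eye']); Rt=R.from_rotvec(s['tool_rot']).as_matrix()
        Rc=Rt@H[:3,:3]; o=Rt@H[:3,3]+s['position']
    else:
        Rc=R.from_rotvec(m['rvec']).as_matrix().T; o=-Rc@m['tvec']
    return Rc,o,f,m['cx'],m['cy']
def ray(c,uv):
    Rc,o,f,cx,cy=c; d=Rc@np.array([(uv[0]-cx)/f,(uv[1]-cy)/f,1]); return o,d/np.linalg.norm(d)
def onz(c,uv,z):
    o,d=ray(c,uv); return o+d*(z-o[2])/d[2]
def proj(c,p):
    Rc,o,f,cx,cy=c; q=Rc.T@(np.array(p)-o); return np.array([cx+f*q[0]/q[2],cy+f*q[1]/q[2]])
def tri(c1,u1,c2,u2):
    o1,d1=ray(c1,u1);o2,d2=ray(c2,u2)
    t=np.linalg.lstsq(np.c_[d1,-d2],o2-o1,rcond=None)[0]
    a=o1+t[0]*d1;b=o2+t[1]*d2; return (a+b)/2,np.linalg.norm(a-b)
```

Run:
```python
from h import *
im=cv2.imread('pics/top0.png').astype(int)
b,g,r=im[...,0],im[...,1],im[...,2]
m=((b>r+20)&(b>g+12)&(b<140)).astype(np.uint8); m[:, :380]=0;m[:,440:]=0;m[:195]=0
n,l,st,ce=cv2.connectedComponentsWithStats(m); print(st,ce)
c=cam('top')
for uv in [(411,221),(397,229)]: print(onz(c,uv,.04))
for uv in [(305,170),(336,170),(305,232),(336,232)]: print(onz(c,uv,.016))
print(c[1],cam('scene')[1])
```

```text
(589, 434, 3)
[[     0      0    640    400 255641]
 [   398    211     25     21    359]] [[319.37091859 199.4694513 ]
 [411.4178273  221.25348189]]
[ 0.47663172 -0.26492166  0.04      ]
[ 0.44487155 -0.21217443  0.04      ]
[0.66681198 0.14269687 0.016     ]
[0.67022919 0.02193222 0.016     ]
[0.42533422 0.13478858 0.016     ]
[0.4287082  0.01641063 0.016     ]
[0.31124657 0.07943643 1.68931274] [-0.43240451  0.82685856  1.13758322]
```

View pics/z0.png

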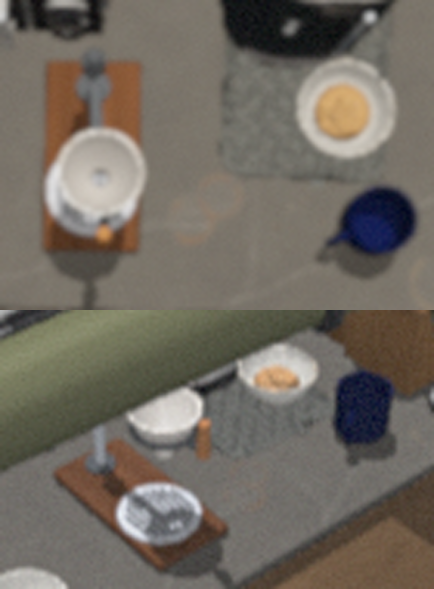

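The top crop shows the plate straight along x, with the orange knob at about (323.5,225) full-frame. The dripper is nearly over the grate. The mug's handle points left-down. Next I'll work out the tool axes and the move to a viewpoint.

Run:
```python
from h import *
s=ctrl.get_state(); Rt=R.from_rotvec(s['tool_rot']).as_matrix(); print(Rt.round(3))
c=cam('top')
print('knob',onz(c,(323.5,224.8),.21),'post top',onz(c,(290+93/3.1,150+60/3.1),.204),'rim ctr',onz(c,(290+101/3.1,150+175/3.1),.192))
for t in [(0.36,0.075,0.42),(0.44,-0.28,0.36)]:
    print(t, Rt.T@(np.array(t)-s['position']))
```

```text
[[-0.957  0.289 -0.   ]
 [ 0.289  0.957 -0.002]
 [-0.    -0.002 -1.   ]]
knob [0.43824736 0.06656816 0.21      ] post top [0.63060739 0.08378106 0.204     ] rim ctr [0.50305266 0.07127957 0.192     ]
(0.36, 0.075, 0.42) [-0.32297497 -0.47413471 -0.19758583]
(0.44, -0.28, 0.36) [-0.50203076 -0.79082894 -0.13701528]
```

The rows are not in the units I measure in: shifts go in shares of 75 cm and turns go in shares of 4 rad. I convert before sending: -0.452 m / 0.75 = -0.6027, -0.345 m / 0.75 = -0.46, -0.373 rad / 4 = -0.0933.

{"name": "send_path", "arguments": {"offsets": [{"dz":-0.0667, "jaw":1}, {"dz":-0.1333, "jaw":1}, {"dx":-0.0533, "dy":-0.0533, "dz":-0.1733, "jaw":1}, {"dx":-0.1067, "dy":-0.1067, "dz":-0.2133, "spin":-0.0125, "jaw":1}, {"dx":-0.16, "dy":-0.16, "dz":-0.2373, "spin":-0.025, "jaw":1}, {"dx":-0.2, "dy":-0.2133, "dz":-0.2373, "spin":-0.0375, "jaw":1}, {"dx":-0.24, "dy":-0.2667, "dz":-0.2373, "spin":-0.05, "jaw":1}, {"dx":-0.28, "dy":-0.32, "dz":-0.2373, "spin":-0.0625, "jaw":1}, {"dx":-0.32, "dy":-0.3733, "dz":-0.2373, "spin":-0.075, "jaw":1}, {"dx":-0.3667, "dy":-0.42, "dz":-0.2373, "spin":-0.0875, "jaw":1}, {"dx":-0.4133, "dy":-0.4667, "dz":-0.2373, "spin":-0.0933, "jaw":1}, {"dx":-0.46, "dy":-0.5133, "dz":-0.2373, "spin":-0.0933, "jaw":1}, {"dx":-0.5067, "dy":-0.56, "dz":-0.2373, "spin":-0.0933, "jaw":1}, {"dx":-0.5467, "dy":-0.6027, "dz":-0.2373, "spin":-0.0933, "jaw":1}, {"dx":-0.5467, "dy":-0.6027, "dz":-0.2373, "spin":-0.0933, "jaw":1}, {"dx":-0.5467, "dy":-0.6027, "dz":-0.2373, "spin":-0.0933, "jaw":1}, {"dx":-0.5467, "dy":-0.6027, "dz":-0.2373, "spin":-0.0933, "jaw":1}]}}

```text
time: 1.8
position: [0.4495, 0.0712, 0.4003]
tool_rot: [0.124, -3.138, -0.001]
ft_force: [0.4, 0.4, -0.1]
grip_width: 0.997
grip_force: 0.0
```

Run:
```python
from h import *
s=ctrl.get_state(); print(s['joint_positions'],s['qd'].round(3))
im=ctrl.get_image('wrist'); cv2.imwrite('pics/w1.png',im[:,:,::-1])
im=ctrl.get_image('scene'); cv2.imwrite('pics/s1.png',im[:,:,::-1])
np.save('w1.npy',np.r_[s['position'],s['tool_rot']])
```

```text
[-0.77015618 -0.15903219  0.48006337  1.5978444   0.07289801  1.68530807
  1.36301607] [-0.018  0.001 -0.039  0.004 -0.008  0.001 -0.002]
```

View pics/w1.png

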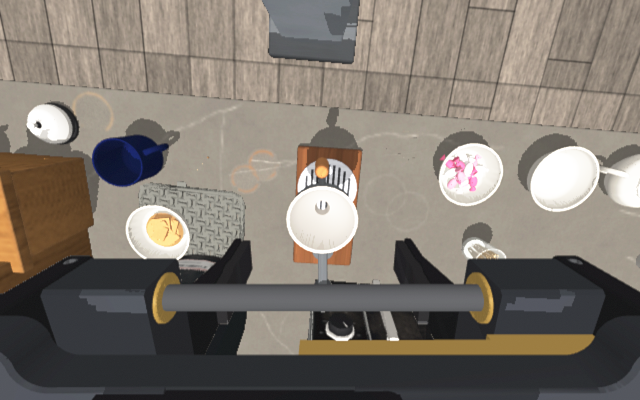

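Wrist view: knob at (322,171), dripper rim centred at (322,218), mug at (128,160) with its handle towards (165,148). The stand's surroundings are clear. Next I'll measure the knob, plate and mug.

Add to h.py:
```python
def wc(f):
    a=np.load(f); return cam('wrist',{'position':a[:3],'tool_rot':a[3:]})
def blobs(im,kind,box,amin=6):
    h=cv2.cvtColor(im,cv2.COLOR_BGR2HSV)
    lo,hi={'orange':((5,140,120),(20,255,255)),'navy':((110,120,20),(130,255,255)),'wood':((2,80,40),(16,255,255))}[kind]
    m=cv2.inRange(h,lo,hi); z=np.zeros_like(m); x0,y0,x1,y1=box; z[y0:y1,x0:x1]=m[y0:y1,x0:x1]
    n,l,st,ce=cv2.connectedComponentsWithStats(z)
    return [(st[i],ce[i].round(2),(l==i).astype(np.uint8)) for i in range(1,n) if st[i][4]>=amin]
```

Run:
```python
from h import *
w=cv2.imread('pics/w1.png');t=cv2.imread('pics/top0.png'); cw=wc('w1.npy');ct=cam('top')
for n,im,box in (('w',w,(300,160,345,185)),('t',t,(312,215,335,232))):
    for b in blobs(im,'orange',box): print(n,b[:2])
# check with knob pixels
for uv in [(321.5,171)]: print('w knob@.21',onz(cw,uv,.21)); print(tri(cw,uv,ct,(323.5,225)))
mw=[b for b in blobs(w,'navy',(85,120,175,195),100)]; mt=[b for b in blobs(t,'navy',(385,200,435,240),50)]
for b in mw+mt: print(b[:2])
for u in [(298,147),(361,150),(294,263),(351,265)]: print('plate',onz(cw,u,.016).round(4))
print('rim ctr w',onz(cw,(322,218),.192), 'grate ctr?')
```

```text
w (array([300, 160,   7,  13,  66], dtype=int32), array([302.48, 164.53]))
w (array([315, 160,  14,  18, 135], dtype=int32), array([321.41, 166.46]))
t (array([330, 221,   4,   9,  27], dtype=int32), array([331.74, 225.74]))
t (array([321, 224,   5,   4,  14], dtype=int32), array([323.29, 225.93]))
w knob@.21 [0.43633012 0.06949526 0.21      ]
(array([0.4377128 , 0.06803825, 0.20469433]), np.float64(0.003129797920940796))
(array([  92,  136,   76,   50, 2795], dtype=int32), array([127.08, 159.33]))
(array([400, 212,  23,  19, 338], dtype=int32), array([411.43, 221.09]))
plate [0.4346 0.0262 0.016 ]
plate [0.4309 0.1413 0.016 ]
plate [0.672  0.0307 0.016 ]
plate [0.6674 0.1486 0.016 ]
rim ctr w [0.5031372 0.0753654 0.192    ] grate ctr?
```

Knob is at about (0.437, 0.069), with height by triangulation 0.205 (text 0.21). Hinge is at about (0.636, 0.083). I'll descend and grip the knob.

To row units: 0.222 m / 0.75 = 0.296, 0.21 m / 0.75 = 0.28.

{"name": "send_path", "arguments": {"offsets": [{"dx":0.0193, "dy":-0.0013, "dz":0.0533, "jaw":1}, {"dx":0.0193, "dy":-0.0013, "dz":0.1067, "jaw":1}, {"dx":0.0193, "dy":-0.0013, "dz":0.16, "jaw":1}, {"dx":0.0193, "dy":-0.0013, "dz":0.2, "jaw":0.7}, {"dx":0.0193, "dy":-0.0013, "dz":0.2333, "jaw":0.6}, {"dx":0.0193, "dy":-0.0013, "dz":0.26, "jaw":0.6}, {"dx":0.0193, "dy":-0.0013, "dz":0.28, "jaw":0.6}, {"dx":0.0193, "dy":-0.0013, "dz":0.296, "jaw":0.6}, {"dx":0.0193, "dy":-0.0013, "dz":0.296, "jaw":0.6}, {"dx":0.0193, "dy":-0.0013, "dz":0.296, "jaw":0.6}], "grip_n": 15}}

```text
time: 2.9
position: [0.4355, 0.0697, 0.1789]
tool_rot: [-0.128, 3.139, 0.0]
ft_force: [0.1, -0.1, 0.2]
grip_width: 0.608
grip_force: 0.0
```

Run:
```python
from h import *
s=ctrl.get_state()
im=ctrl.get_image('wrist'); cv2.imwrite('pics/w2.png',im[:,:,::-1])
```

```text
(no output)
```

View pics/w2.png

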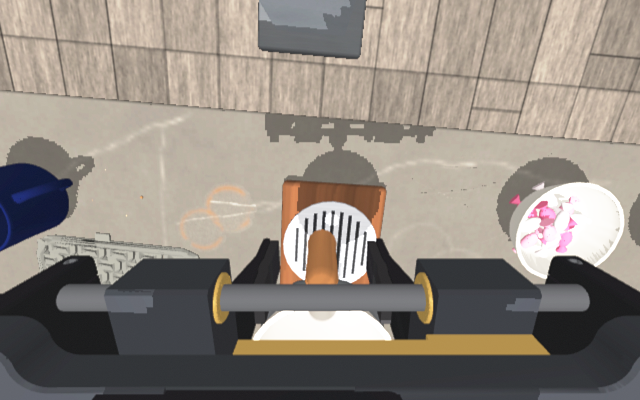

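The knob at (320,270) sits centrally between the fingers. I'll close on it, then swing clockwise in a 0.2 m arc.

{"name": "send_path", "arguments": {"offsets": [{"jaw":0}, {"jaw":0}, {"jaw":0}, {"jaw":0}, {"jaw":0}, {"jaw":0}], "grip_n": 15}}

```text
time: 3.55
position: [0.4354, 0.0691, 0.1786]
tool_rot: [-0.126, 3.139, 0.0]
ft_force: [-0.5, -0.7, 0.8]
grip_width: 0.198
grip_force: 15.0
```

{"name": "send_path", "arguments": {"offsets": [{"dy":0.0133, "spin":0.0125, "jaw":0}, {"dx":-0.0027, "dy":0.04, "spin":0.0375, "jaw":0}, {"dx":-0.008, "dy":0.066, "spin":0.0625, "jaw":0}, {"dx":-0.016, "dy":0.0913, "spin":0.0875, "jaw":0}, {"dx":-0.0267, "dy":0.116, "spin":0.1125, "jaw":0}, {"dx":-0.0393, "dy":0.1393, "spin":0.1375, "jaw":0}, {"dx":-0.0547, "dy":0.1613, "spin":0.1625, "jaw":0}, {"dx":-0.0713, "dy":0.1813, "spin":0.1875, "jaw":0}, {"dx":-0.0907, "dy":0.2, "spin":0.2125, "jaw":0}, {"dx":-0.1113, "dy":0.2167, "spin":0.2375, "jaw":0}, {"dx":-0.134, "dy":0.2313, "spin":0.2625, "jaw":0}, {"dx":-0.1573, "dy":0.2433, "spin":0.2875, "jaw":0}, {"dx":-0.1747, "dy":0.2507, "spin":0.305, "jaw":0}, {"dx":-0.1827, "dy":0.2533, "spin":0.3125, "jaw":0}, {"dx":-0.1827, "dy":0.2533, "spin":0.3125, "jaw":0}, {"dx":-0.1827, "dy":0.2533, "spin":0.3125, "jaw":0}]}}

```text
time: 5.15
position: [0.5558, 0.2711, 0.1787]
tool_rot: [-1.73, -2.62, -0.002]
ft_force: [-1.9, 4.6, 2.3]
grip_width: 0.198
grip_force: 15.0
```

To row units: -0.307 m / 0.75 = -0.4093, -0.223 m / 0.75 = -0.2973, -1.17 rad / 4 = -0.2925.

{"name": "send_path", "arguments": {"offsets": [{"jaw":0.6}, {"jaw":0.6}, {"jaw":0.6}, {"dz":-0.0267, "jaw":0.6}, {"dz":-0.08, "jaw":0.6}, {"dz":-0.1333, "jaw":0.6}, {"dx":-0.0267, "dy":-0.02, "dz":-0.1867, "spin":-0.025, "jaw":0.6}, {"dx":-0.0667, "dy":-0.048, "dz":-0.2267, "spin":-0.05, "jaw":0.6}, {"dx":-0.1067, "dy":-0.0773, "dz":-0.2267, "spin":-0.08, "jaw":0.6}, {"dx":-0.1467, "dy":-0.1067, "dz":-0.2267, "spin":-0.11, "jaw":0.6}, {"dx":-0.1867, "dy":-0.136, "dz":-0.2267, "spin":-0.14, "jaw":0.6}, {"dx":-0.2267, "dy":-0.1653, "dz":-0.2267, "spin":-0.17, "jaw":0.6}, {"dx":-0.2667, "dy":-0.1933, "dz":-0.2267, "spin":-0.2, "jaw":0.6}, {"dx":-0.3067, "dy":-0.2227, "dz":-0.2267, "spin":-0.23, "jaw":0.6}, {"dx":-0.3467, "dy":-0.252, "dz":-0.2267, "spin":-0.26, "jaw":0.6}, {"dx":-0.3867, "dy":-0.2813, "dz":-0.2267, "spin":-0.285, "jaw":0.6}, {"dx":-0.4093, "dy":-0.2973, "dz":-0.2267, "spin":-0.2925, "jaw":0.6}, {"dx":-0.4093, "dy":-0.2973, "dz":-0.2267, "spin":-0.2925, "jaw":0.6}, {"dx":-0.4093, "dy":-0.2973, "dz":-0.2267, "spin":-0.2925, "jaw":0.6}, {"dx":-0.4093, "dy":-0.2973, "dz":-0.2267, "spin":-0.2925, "jaw":0.6}]}}

```text
time: 7.15
position: [0.4713, -0.0989, 0.3483]
tool_rot: [0.003, -3.141, -0.0]
ft_force: [-0.2, -0.6, -0.1]
grip_width: 0.601
grip_force: 0.0
```

Run:
```python
from h import *
s=ctrl.get_state(); np.save('w3.npy',np.r_[s['position'],s['tool_rot']])
im=ctrl.get_image('wrist'); cv2.imwrite('pics/w3.png',im[:,:,::-1])
im=ctrl.get_image('top'); cv2.imwrite('pics/t3.png',im[:,:,::-1])
print(s['joint_positions'].round(2),s['qd'].round(3))
```

```text
[-0.57 -0.12  0.66  1.66  0.07  1.58  1.66] [-0.005  0.005 -0.007 -0.     0.005  0.001  0.004]
```

View pics/w3.png

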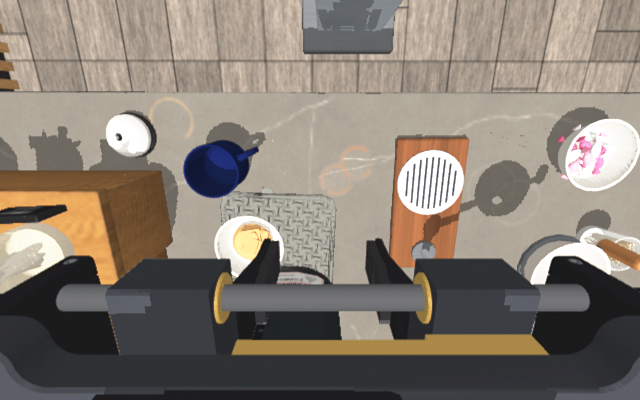

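Wrist view: the grate is clear at (430,182), the dripper has swung to the lower right, and the mug is at (215,168) with its handle to (257,152). Next is fitting the grate and mug rim.

Create meas.py:
```python
from h import *
from scipy.optimize import least_squares
def mug(im,c,box,z=.081,r=.0405):
    b=max(blobs(im,'navy',box,50),key=lambda b:b[0][4])
    # drop the thin handle
    k=max(3,int(b[0][3]*.35))|1
    body=cv2.morphologyEx(b[2],cv2.MORPH_OPEN,cv2.getStructuringElement(cv2.MORPH_ELLIPSE,(k,k)))
    hd=cv2.subtract(b[2],body); n,l,st,ce=cv2.connectedComponentsWithStats(hd); i=1+np.argmax(st[1:,4])
    ct=max(cv2.findContours(body,cv2.RETR_EXTERNAL,cv2.CHAIN_APPROX_NONE)[0],key=len)[:,0]
    P=np.array([onz(c,u,z)[:2] for u in ct]); ctr=P.mean(0)
    for _ in range(6):  # far half of the outline is the rim
        v=P-ctr; a=ctr-c[1][:2]; a/=np.linalg.norm(a); s=P[(v@a>0.005)]
        q=least_squares(lambda p:np.hypot(*(s-p).T)-r,ctr,loss='soft_l1',f_scale=.002); ctr=q.x
    q2=least_squares(lambda p:np.hypot(*(s-p[:2]).T)-p[2],[*ctr,r],loss='soft_l1',f_scale=.002)
    return ctr,np.abs(q.fun).mean(),q2.x,onz(c,ce[i],.045),st[i][4],proj(c,[*ctr,z])
```

Run:
```python
from meas import *
w1=cv2.imread('pics/w1.png');w3=cv2.imread('pics/w3.png');t=cv2.imread('pics/t3.png')
c1,c3,ct=wc('w1.npy'),wc('w3.npy'),cam('top')
for r in (mug(w3,c3,(170,125,275,205)),mug(w1,c1,(85,120,175,195)),mug(t,ct,(385,200,435,240),.081)): print([np.round(x,4) for x in r])
def grate(im,c,box,g=1):
    x0,y0,x1,y1=box; h=cv2.cvtColor(im,cv2.COLOR_BGR2HSV); m=cv2.inRange(h,(0,0,185),(180,50,255)); z=np.zeros_like(m); z[y0:y1,x0:x1]=m[y0:y1,x0:x1]
    z=cv2.morphologyEx(z,cv2.MORPH_CLOSE,np.ones((7,7)))
    k=max(cv2.findContours(z,cv2.RETR_EXTERNAL,cv2.CHAIN_APPROX_NONE)[0],key=len); k=cv2.convexHull(k)
    e=cv2.fitEllipse(k); P=np.array([onz(c,u,.02)[:2] for u in k[:,0]]); q=least_squares(lambda p:np.hypot(*(P-p[:2]).T)-p[2],[*P.mean(0),.056])
    print('grate',np.round(e[0],2),np.round(e[1],1),q.x.round(4),np.abs(q.fun).max().round(4)); return e[0]
a=grate(w3,c3,(390,145,472,220)); b=grate(t,ct,(300,190,342,232)); print(tri(c3,a,ct,b))
for u in [(397,137),(468,137),(389,266),(457,268)]: print('plate',onz(c3,u,.016).round(4))
```

```text
Traceback (most recent call last):
  File "meas.py", line 4, in mug
    b=max(blobs(im,'navy',box,50),key=lambda b:b[0][4])
ValueError: max() iterable argument is empty
```

Add to meas.py:
```python
def grate(im,c,box):
    x0,y0,x1,y1=box; h=cv2.cvtColor(im,cv2.COLOR_BGR2HSV); m=cv2.inRange(h,(0,0,185),(180,50,255)); z=np.zeros_like(m); z[y0:y1,x0:x1]=m[y0:y1,x0:x1]
    z=cv2.morphologyEx(z,cv2.MORPH_CLOSE,np.ones((7,7)))
    k=max(cv2.findContours(z,cv2.RETR_EXTERNAL,cv2.CHAIN_APPROX_NONE)[0],key=len); k=cv2.convexHull(k)
    e=cv2.fitEllipse(k); P=np.array([onz(c,u,.02)[:2] for u in k[:,0]]); q=least_squares(lambda p:np.hypot(*(P-p[:2]).T)-p[2],[*P.mean(0),.056])
    print('grate',np.round(e[0],2),np.round(e[1],1),q.x.round(4),np.abs(q.fun).max().round(4)); return e[0]
```

Run:
```python
from meas import *
w1=cv2.imread('pics/w1.png');w3=cv2.imread('pics/w3.png');t=cv2.imread('pics/t3.png');t0=cv2.imread('pics/top0.png')
c1,c3,ct=wc('w1.npy'),wc('w3.npy'),cam('top')
R_=[mug(w3,c3,(170,125,275,205)),mug(w1,c1,(85,120,175,195)),mug(t0,ct,(385,200,435,240))]
for r in R_: print([np.round(x,4) for x in r])
print('rim tri w3/w1',tri(c3,R_[0][5],c1,R_[1][5]),'w3/top',tri(c3,R_[0][5],ct,R_[2][5]))
a=grate(w3,c3,(390,145,472,220))
try: b=grate(t,ct,(300,190,342,232)); print(tri(c3,a,ct,b))
except Exception as e: print(e)
for u in [(397,137),(468,137),(389,266),(457,268)]: print('plate',onz(c3,u,.016).round(4))
```

```text
[array([ 0.4733, -0.2609]), np.float64(0.0009), array([ 0.4753, -0.2641,  0.0376]), array([ 0.4509, -0.2104,  0.045 ]), np.int32(63), array([211.6736, 170.6166])]
[array([ 0.4736, -0.2601]), np.float64(0.0012), array([ 0.4751, -0.2639,  0.0373]), array([ 0.4486, -0.2037,  0.045 ]), np.int32(43), array([118.0043, 162.0706])]
[array([ 0.4701, -0.2534]), np.float64(0.0029), array([ 0.4742, -0.2623,  0.033 ]), array([ 0.4792, -0.3053,  0.045 ]), np.int32(6), array([410.2002, 221.6377])]
rim tri w3/w1 (array([ 0.47402532, -0.26187369,  0.07840148]), np.float64(0.0003617958945037326)) w3/top (array([ 0.46559983, -0.24528953,  0.1216378 ]), np.float64(0.0010912713454334845))
grate [432.92 181.91] [62.5 75.3] [0.5062 0.0879 0.0581] 0.0087
grate [319.22 210.8 ] [28.6 28.9] [0.5082 0.0828 0.0553] 0.0011
(array([0.5039452, 0.0835372, 0.0327114]), np.float64(0.005113518373658181))
plate [0.4303 0.0233 0.016 ]
plate [0.4302 0.1393 0.016 ]
plate [0.6674 0.0268 0.016 ]
plate [0.6715 0.1551 0.016 ]
```

Mug axis is at (0.474, −0.262). The rim's triangulated height is 0.078 (expected 0.081). The rack is close on the −y side, so I'll pinch the rim wall on the −x side with the tool turned a quarter turn. First I'll move above it and measure again.

To row units: -0.163 m / 0.75 = -0.2173, 0.037 m / 0.75 = 0.0493, 1.57 rad / 4 = 0.3925.

{"name": "send_path", "arguments": {"offsets": [{"dy":-0.0267, "spin":0.025, "jaw":0.46}, {"dx":0.0133, "dy":-0.0533, "spin":0.06, "jaw":0.46}, {"dx":0.02, "dy":-0.08, "spin":0.095, "jaw":0.46}, {"dx":0.0267, "dy":-0.1067, "dz":0.0133, "spin":0.13, "jaw":0.46}, {"dx":0.0333, "dy":-0.1333, "dz":0.0267, "spin":0.165, "jaw":0.46}, {"dx":0.04, "dy":-0.16, "dz":0.04, "spin":0.2, "jaw":0.46}, {"dx":0.0467, "dy":-0.1867, "dz":0.0533, "spin":0.235, "jaw":0.46}, {"dx":0.0493, "dy":-0.2067, "dz":0.08, "spin":0.27, "jaw":0.46}, {"dx":0.0493, "dy":-0.2173, "dz":0.1067, "spin":0.305, "jaw":0.46}, {"dx":0.0493, "dy":-0.2173, "dz":0.1333, "spin":0.34, "jaw":0.46}, {"dx":0.0493, "dy":-0.2173, "dz":0.1333, "spin":0.375, "jaw":0.46}, {"dx":0.0493, "dy":-0.2173, "dz":0.1333, "spin":0.3925, "jaw":0.46}, {"dx":0.0493, "dy":-0.2173, "dz":0.1333, "spin":0.3925, "jaw":0.46}, {"dx":0.0493, "dy":-0.2173, "dz":0.1333, "spin":0.3925, "jaw":0.46}, {"dx":0.0493, "dy":-0.2173, "dz":0.1333, "spin":0.3925, "jaw":0.46}]}}

```text
time: 8.75
position: [0.4345, -0.263, 0.2486]
tool_rot: [2.218, 2.225, 0.0]
ft_force: [-0.1, 0.0, -0.2]
grip_width: 0.46
grip_force: 0.0
```

Run:
```python
from meas import *
s=ctrl.get_state(); np.save('w4.npy',np.r_[s['position'],s['tool_rot']])
im=ctrl.get_image('wrist')[:,:,::-1].copy(); cv2.imwrite('pics/w4.png',im)
print(s['joint_positions'].round(2),s['qd'].round(3))
c=wc('w4.npy'); p=proj(c,(.474,-.262,.081)); print('expected',p)
bs=blobs(im,'navy',(int(p[0])-110,int(max(0,p[1]-100)),int(p[0])+110,int(p[1])+100),50)
for b in bs: print(b[:2])
try:
  r=mug(im,c,(int(p[0])-110,int(max(0,p[1]-100)),int(p[0])+110,int(p[1])+100)); print([np.round(x,4) for x in r])
  cv2.circle(im,tuple(int(v) for v in r[5]),3,(0,0,255),-1)
  for a in np.linspace(0,2*np.pi,60): q=proj(c,(r[0][0]+.0405*np.cos(a),r[0][1]+.0405*np.sin(a),.081)); cv2.circle(im,tuple(int(v) for v in q),1,(0,255,255),-1)
except Exception as e: print(e)
cv2.imwrite('pics/w4a.png',im)
```

```text
[-0.33 -0.02  0.82  1.78  0.02  1.38  0.49] [ 0.002 -0.002  0.004 -0.001  0.001 -0.001 -0.007]
expected [357.00267203 185.79839202]
(array([ 324,  129,   69,   91, 4127], dtype=int32), array([355.98, 181.13]))
[array([ 0.4739, -0.2611]), np.float64(0.0008), array([ 0.4754, -0.2638,  0.0381]), array([ 0.4517, -0.213 ,  0.045 ]), np.int32(142), array([356.9875, 185.0199])]
```

View pics/w4a.png

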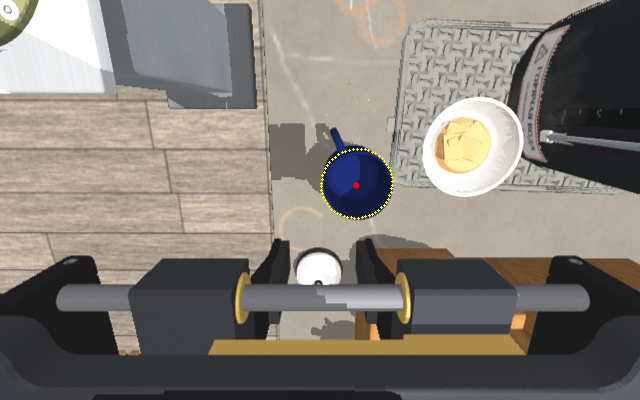

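The rim outline fits, and the rim's −x wall lies at column 322, right under the fingers' mid-plane (320). I'll descend with the wall between the pads and grip it.

To row units: 0.198 m / 0.75 = 0.264, 0.001 m / 0.75 = 0.0013.

{"name": "send_path", "arguments": {"offsets": [{"dx":0.0013, "dy":0.0013, "dz":0.0533, "jaw":0.46}, {"dx":0.0013, "dy":0.0013, "dz":0.1067, "jaw":0.46}, {"dx":0.0013, "dy":0.0013, "dz":0.1467, "jaw":0.46}, {"dx":0.0013, "dy":0.0013, "dz":0.18, "jaw":0.46}, {"dx":0.0013, "dy":0.0013, "dz":0.2067, "jaw":0.46}, {"dx":0.0013, "dy":0.0013, "dz":0.2267, "jaw":0.46}, {"dx":0.0013, "dy":0.0013, "dz":0.2467, "jaw":0.46}, {"dx":0.0013, "dy":0.0013, "dz":0.264, "jaw":0.46}, {"dx":0.0013, "dy":0.0013, "dz":0.264, "jaw":0.46}, {"dx":0.0013, "dy":0.0013, "dz":0.264, "jaw":0.46}], "grip_n": 30}}

```text
time: 9.8
position: [0.4354, -0.2625, 0.0507]
tool_rot: [2.22, 2.222, -0.0]
ft_force: [1.0, -0.4, 1.0]
grip_width: 0.461
grip_force: 0.0
```

{"name": "send_path", "arguments": {"offsets": [{"jaw":0.3}, {"jaw":0.2}, {"jaw":0.15}, {"jaw":0.1}, {"jaw":0}, {"jaw":0}, {"jaw":0}, {"jaw":0}]}}

```text
time: 10.6
position: [0.4361, -0.2625, 0.051]
tool_rot: [2.219, 2.222, 0.001]
ft_force: [2.5, 0.1, 2.0]
grip_width: 0.102
grip_force: 29.6
```

To row units: 0.25 m / 0.75 = 0.3333, -0.12 m / 0.75 = -0.16.

{"name": "send_path", "arguments": {"offsets": [{"dz":-0.0133, "jaw":0}, {"dz":-0.0267, "jaw":0}, {"dz":-0.0533, "jaw":0}, {"dz":-0.0867, "jaw":0}, {"dz":-0.12, "jaw":0}, {"dx":0.0133, "dz":-0.1467, "jaw":0}, {"dx":0.04, "dz":-0.16, "jaw":0}, {"dx":0.0733, "dz":-0.16, "jaw":0}, {"dx":0.1133, "dy":0.004, "dz":-0.16, "jaw":0}, {"dx":0.1533, "dy":0.008, "dz":-0.16, "jaw":0}, {"dx":0.1933, "dy":0.012, "dz":-0.16, "jaw":0}, {"dx":0.2333, "dy":0.016, "dz":-0.16, "jaw":0}, {"dx":0.2733, "dy":0.02, "dz":-0.16, "jaw":0}, {"dx":0.3067, "dy":0.024, "dz":-0.16, "jaw":0}, {"dx":0.3267, "dy":0.0267, "dz":-0.16, "jaw":0}, {"dx":0.3333, "dy":0.0267, "dz":-0.16, "jaw":0}, {"dx":0.3333, "dy":0.0267, "dz":-0.16, "jaw":0}, {"dx":0.3333, "dy":0.0267, "dz":-0.16, "jaw":0}, {"dx":0.3333, "dy":0.0267, "dz":-0.16, "jaw":0}]}}

```text
time: 12.5
position: [0.4549, -0.0137, 0.1706]
tool_rot: [2.223, 2.22, -0.0]
ft_force: [-0.1, 0.4, -3.4]
grip_width: 0.103
grip_force: 29.9
```

Run:
```python
from meas import *
s=ctrl.get_state(); np.save('w5.npy',np.r_[s['position'],s['tool_rot']])
im=ctrl.get_image('wrist')[:,:,::-1].copy(); cv2.imwrite('pics/w5.png',im)
print(s['joint_positions'].round(2),s['ft_force'])
```

```text
[-0.59 -0.09  0.54  2.    0.05  1.22 -0.07] [-0.11527706  0.40275816 -3.43300888]
```

View pics/w5.png

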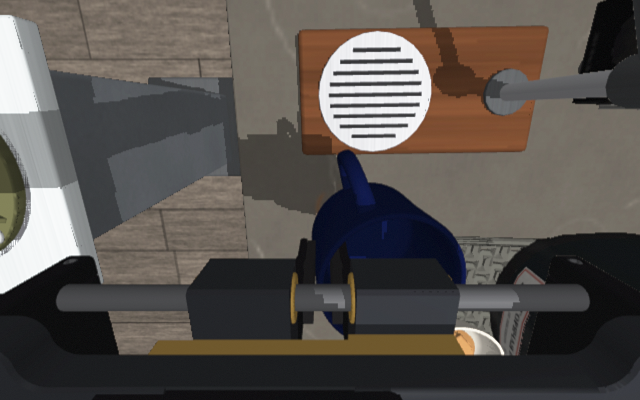

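Wrist view: mug hangs level in the grip. The grate is fully visible at (376,91), with the post at (505,92). I'll fit the grate, plate and mug edges from here.

Run:
```python
from meas import *
im=cv2.imread('pics/w5.png'); c=wc('w5.npy'); P=np.load('w5.npy')[:3]
g5=grate(im,c,(310,25,440,158))
for u in [(301,30),(547,27),(303,153),(522,151)]: print('plate',onz(c,u,.016).round(4))
t=cv2.imread('pics/t3.png'); print('tri',tri(c,g5,cam('top'),(319.22,210.8)))
# grate height w3/w5: white disc without the plate's glare
w3=cv2.imread('pics/w3.png'); h=cv2.cvtColor(w3,cv2.COLOR_BGR2HSV)
g3=grate(w3,wc('w3.npy'),(396,148,464,217)); print('tri35',tri(c,g5,wc('w3.npy'),g3))
b=max(blobs(im,'navy',(290,140,490,335),50),key=lambda b:b[0][4]); print(b[0])
k=max(cv2.findContours(b[2],cv2.RETR_EXTERNAL,cv2.CHAIN_APPROX_NONE)[0],key=len)[:,0]
for lo,hi,nm in ((435,490,'right'),(290,330,'left')):
    s=k[(k[:,0]>lo)&(k[:,0]<hi)&(k[:,1]>235)&(k[:,1]<300)]
    print(nm,s[::6].tolist()); 
    Q=np.array([onz(c,u,.2006)[:2] for u in s]); print((Q[::6]-P[:2]).round(4).tolist())
```

```text
grate [374.79  90.73] [110.8 120.4] [0.5065 0.0847 0.0552] 0.0003
plate [0.4348 0.1418 0.016 ]
plate [0.6662 0.1439 0.016 ]
plate [0.4342 0.0263 0.016 ]
plate [0.6663 0.028  0.016 ]
tri (array([0.50148375, 0.08415092, 0.06051188]), np.float64(0.004384893582529125))
grate [429.98 181.84] [61.8 69.2] [0.5058 0.0834 0.0562] 0.0007
tri35 (array([0.50819788, 0.08880245, 0.00519046]), np.float64(0.0015487406169121137))
[ 312  151  154  133 9655]
right [[436, 258], [440, 264], [445, 270], [450, 275], [453, 281], [458, 283], [464, 283], [465, 277], [465, 271], [464, 265], [463, 259], [462, 253], [459, 247], [455, 241]]
[[0.0561, 0.0141], [0.0585, 0.0108], [0.0614, 0.0074], [0.0643, 0.0045], [0.0663, 0.001], [0.069, -0.0001], [0.072, -0.0001], [0.0721, 0.0034], [0.0716, 0.0068], [0.0706, 0.0102], [0.0696, 0.0135], [0.0686, 0.0168], [0.0667, 0.0201], [0.0643, 0.0233]]
left [[312, 236], [316, 241], [316, 247], [316, 253], [315, 259], [316, 265], [315, 271], [317, 277], [318, 283], [324, 283], [329, 281], [329, 273], [329, 267], [329, 261]]
[[-0.0051, 0.026], [-0.0032, 0.0234], [-0.0032, 0.0202], [-0.0032, 0.0169], [-0.0038, 0.0136], [-0.0033, 0.0103], [-0.0038, 0.0069], [-0.0028, 0.0035], [-0.0023, -0.0], [0.0007, -0.0], [0.0033, 0.0011], [0.0032, 0.0058], [0.0032, 0.0092], [0.0032, 0.0125]]
```

Grate centre is at (0.506, 0.084) and the mug axis is about 34.5 mm ahead of the TCP in x. I'll move over the grate, lower the mug, then touch down slowly.

The rows are not in the units I measure in: shifts go in shares of 75 cm and turns go in shares of 4 rad. I convert before sending: 0.0977 m / 0.75 = 0.1303, 0.095 m / 0.75 = 0.1267.

{"name": "send_path", "arguments": {"offsets": [{"dx":0.0267, "dy":0.0053, "jaw":0}, {"dx":0.06, "dy":0.0107, "jaw":0}, {"dx":0.0933, "dy":0.016, "jaw":0}, {"dx":0.12, "dy":0.0207, "jaw":0}, {"dx":0.1303, "dy":0.0221, "dz":0.0133, "jaw":0}, {"dx":0.1303, "dy":0.0221, "dz":0.04, "jaw":0}, {"dx":0.1303, "dy":0.0221, "dz":0.0667, "jaw":0}, {"dx":0.1303, "dy":0.0221, "dz":0.0933, "jaw":0}, {"dx":0.1303, "dy":0.0221, "dz":0.1133, "jaw":0}, {"dx":0.1303, "dy":0.0221, "dz":0.1227, "jaw":0}, {"dx":0.1303, "dy":0.0221, "dz":0.1267, "jaw":0}, {"dx":0.1303, "dy":0.0221, "dz":0.1267, "jaw":0}, {"dx":0.1303, "dy":0.0221, "dz":0.1267, "jaw":0}]}}

```text
time: 13.85
position: [0.4725, 0.0854, 0.0763]
tool_rot: [2.22, 2.221, 0.003]
ft_force: [-0.4, 0.0, -3.2]
grip_width: 0.099
grip_force: 30.0
```

{"name": "send_path", "arguments": {"offsets": [{"dz":0.0013, "jaw":0}, {"dz":0.0027, "jaw":0}, {"dz":0.004, "jaw":0}, {"dz":0.004, "jaw":0}, {"dz":0.004, "jaw":0}]}}

```text
time: 14.35
position: [0.4712, 0.0856, 0.0734]
tool_rot: [-2.22, -2.222, 0.0]
ft_force: [-6.1, -0.6, 6.8]
grip_width: 0.101
grip_force: 30.3
```

{"name": "send_path", "arguments": {"offsets": [{"jaw":0.1}, {"jaw":0.1}, {"dz":0.0013, "jaw":0.1}, {"dz":0.0013, "jaw":0.1}], "grip_n": 4}}

```text
time: 14.75
position: [0.4715, 0.0856, 0.0715]
tool_rot: [-2.22, -2.223, -0.0]
ft_force: [-3.1, -0.6, 3.5]
grip_width: 0.116
grip_force: 4.1
```

{"name": "send_path", "arguments": {"offsets": [{"jaw":0.15}, {"jaw":0.2}, {"jaw":0.25}, {"jaw":0.3}, {"jaw":0.35}, {"jaw":0.35}, {"jaw":0.35}]}}

```text
time: 15.45
position: [0.4716, 0.0855, 0.0716]
tool_rot: [2.22, 2.223, 0.0]
ft_force: [-0.5, -0.4, 0.3]
grip_width: 0.343
grip_force: 0.0
```

{"name": "send_path", "arguments": {"offsets": [{"dz":-0.0133, "jaw":0.35}, {"dz":-0.0333, "jaw":0.35}, {"dz":-0.0667, "jaw":0.35}, {"dz":-0.12, "jaw":0.35}, {"dz":-0.1733, "jaw":0.35}, {"dx":-0.0267, "dz":-0.2267, "jaw":0.35}, {"dx":-0.0667, "dz":-0.2667, "jaw":0.35}, {"dx":-0.0667, "dz":-0.2667, "jaw":0.35}, {"dx":-0.0667, "dz":-0.2667, "jaw":0.35}, {"dx":-0.0667, "dz":-0.2667, "jaw":0.35}]}}

```text
time: 16.45
position: [0.4709, 0.0363, 0.2707]
tool_rot: [-2.218, -2.223, 0.001]
ft_force: [-0.5, 1.2, -0.1]
grip_width: 0.351
grip_force: 0.0
```

Run:
```python
from meas import *
s=ctrl.get_state(); np.save('w6.npy',np.r_[s['position'],s['tool_rot']])
im=ctrl.get_image('wrist')[:,:,::-1].copy(); cv2.imwrite('pics/w6.png',im); c=wc('w6.npy')
p=proj(c,(.506,.084,.101)); print(p,s['joint_positions'].round(2))
x,y=map(int,p)
r=mug(im,c,(x-90,max(0,y-90),x+90,y+90),.101); print([np.round(v,4) for v in r])
```

```text
[354.69876366 144.20950269] [-0.65 -0.11  0.48  1.81  0.05  1.43 -0.17]
[array([0.5043, 0.082 ]), np.float64(0.0008), array([0.5062, 0.08  , 0.0383]), array([0.4908, 0.1323, 0.045 ]), np.int32(217), array([353.0748, 146.029 ])]
```

View pics/w6.png

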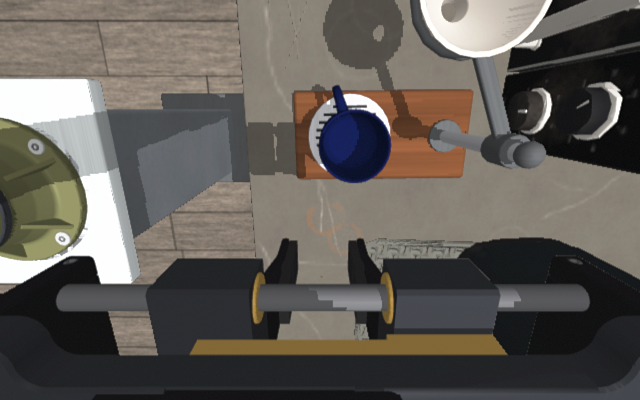

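The mug stands upright on the grate, with its rim centre at (0.505, 0.081) against the grate's (0.506, 0.084). The dripper stayed where I left it, at the upper right. I'll go back to the knob.

To row units: 0.2348 m / 0.75 = 0.3131, 0.085 m / 0.75 = 0.1133, -0.403 rad / 4 = -0.1008.

{"name": "send_path", "arguments": {"offsets": [{"dx":0.04, "dy":0.0133, "spin":-0.0125, "jaw":0.5}, {"dx":0.0933, "dy":0.0333, "spin":-0.03, "jaw":0.6}, {"dx":0.1467, "dy":0.0533, "spin":-0.0475, "jaw":0.6}, {"dx":0.2, "dy":0.0733, "spin":-0.065, "jaw":0.6}, {"dx":0.2533, "dy":0.0933, "spin":-0.0825, "jaw":0.6}, {"dx":0.3, "dy":0.1093, "spin":-0.1008, "jaw":0.6}, {"dx":0.3131, "dy":0.1133, "spin":-0.1008, "jaw":0.6}, {"dx":0.3131, "dy":0.1133, "dz":0.04, "spin":-0.1008, "jaw":0.6}, {"dx":0.3131, "dy":0.1133, "dz":0.08, "spin":-0.1008, "jaw":0.6}, {"dx":0.3131, "dy":0.1133, "dz":0.1067, "spin":-0.1008, "jaw":0.6}, {"dx":0.3131, "dy":0.1133, "dz":0.1227, "spin":-0.1008, "jaw":0.6}, {"dx":0.3131, "dy":0.1133, "dz":0.1227, "spin":-0.1008, "jaw":0.6}, {"dx":0.3131, "dy":0.1133, "dz":0.1227, "spin":-0.1008, "jaw":0.6}]}}

```text
time: 17.8
position: [0.5565, 0.2704, 0.1801]
tool_rot: [1.731, 2.621, 0.001]
ft_force: [0.0, 1.4, 0.1]
grip_width: 0.601
grip_force: 0.0
```

{"name": "send_path", "arguments": {"offsets": [{"jaw":0.3}, {"jaw":0.2}, {"jaw":0}, {"jaw":0}, {"jaw":0}, {"jaw":0}], "grip_n": 15}}

```text
time: 18.4
position: [0.5564, 0.2704, 0.1798]
tool_rot: [1.731, 2.622, 0.0]
ft_force: [-0.8, 0.3, 0.4]
grip_width: 0.198
grip_force: 15.0
```

To row units: -0.1857 m / 0.75 = -0.2476, -0.184 m / 0.75 = -0.2453, -1.19 rad / 4 = -0.2975.

{"name": "send_path", "arguments": {"offsets": [{"dy":-0.0133, "spin":-0.0125, "jaw":0}, {"dx":-0.0027, "dy":-0.04, "spin":-0.0375, "jaw":0}, {"dx":-0.008, "dy":-0.066, "spin":-0.0625, "jaw":0}, {"dx":-0.016, "dy":-0.0913, "spin":-0.0875, "jaw":0}, {"dx":-0.0267, "dy":-0.116, "spin":-0.1125, "jaw":0}, {"dx":-0.0393, "dy":-0.1393, "spin":-0.1375, "jaw":0}, {"dx":-0.0547, "dy":-0.1613, "spin":-0.1625, "jaw":0}, {"dx":-0.0713, "dy":-0.1813, "spin":-0.1875, "jaw":0}, {"dx":-0.0907, "dy":-0.2, "spin":-0.2125, "jaw":0}, {"dx":-0.1113, "dy":-0.2167, "spin":-0.2375, "jaw":0}, {"dx":-0.134, "dy":-0.2313, "spin":-0.2625, "jaw":0}, {"dx":-0.1533, "dy":-0.2413, "spin":-0.2825, "jaw":0}, {"dx":-0.1627, "dy":-0.2453, "spin":-0.2925, "jaw":0}, {"dx":-0.1676, "dy":-0.2476, "spin":-0.2975, "jaw":0}, {"dx":-0.1676, "dy":-0.2476, "spin":-0.2975, "jaw":0}, {"dx":-0.1676, "dy":-0.2476, "spin":-0.2975, "jaw":0}, {"dx":-0.1676, "dy":-0.2476, "spin":-0.2975, "jaw":0.1}, {"dx":-0.1676, "dy":-0.2476, "spin":-0.2975, "jaw":0.1}]}}

```text
time: 20.2
position: [0.4356, 0.0821, 0.1797]
tool_rot: [-0.037, 3.14, -0.0]
ft_force: [4.9, -1.2, -2.7]
grip_width: 0.2
grip_force: 15.0
```

To row units: -0.22 m / 0.75 = -0.2933, -0.18 m / 0.75 = -0.24.

{"name": "send_path", "arguments": {"offsets": [{"jaw":0.3}, {"jaw":0.5}, {"jaw":0.6}, {"jaw":0.6}, {"dz":-0.0133, "jaw":0.6}, {"dz":-0.0533, "jaw":0.6}, {"dz":-0.1067, "jaw":0.6}, {"dz":-0.1733, "jaw":0.6}, {"dz":-0.24, "jaw":0.6}, {"dz":-0.2933, "jaw":0.6}, {"dz":-0.2933, "jaw":0.6}, {"dz":-0.2933, "jaw":0.6}, {"dz":-0.2933, "jaw":0.6}]}}

```text
time: 21.5
position: [0.4345, 0.0817, 0.3988]
tool_rot: [0.037, -3.14, 0.001]
ft_force: [-0.0, -0.4, 0.3]
grip_width: 0.6
grip_force: 0.0
```

Run:
```python
from meas import *
s=ctrl.get_state(); np.save('w7.npy',np.r_[s['position'],s['tool_rot']])
im=ctrl.get_image('wrist')[:,:,::-1].copy(); cv2.imwrite('pics/w7.png',im)
cv2.imwrite('pics/s7.png',ctrl.get_image('scene')[:,:,::-1])
b=cv2.imread('pics/s7.png')
c=wc('w7.npy')
for p in [(.505,.082,.192),(.506,.084,.02),(.505,.0815,.101),(.6355,.085,.204)]: print(proj(c,p).round(1))
cv2.imwrite('pics/w7c.png',cv2.resize(im[100:280,220:420],None,fx=3,fy=3,interpolation=cv2.INTER_CUBIC))
```

```text
[321.2 230.2]
[322.6 195.5]
[321.1 208.6]
[321.3 317.5]
```

View pics/w7c.png

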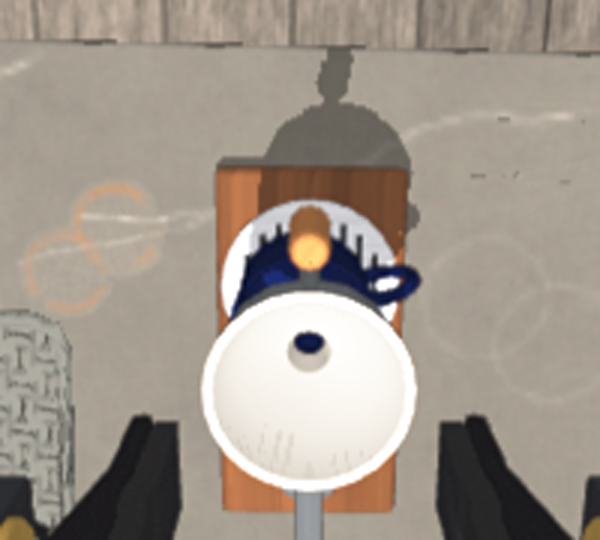

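The cropped wrist view shows the dripper rim centred at column 308, the outlet at (309,345) with navy mug visible through it, and the grate centred at about column 310. All are aligned to within a couple of mm, the mug is upright and the gripper is clear.

```bash
python3 -c "
from bench import ctrl
print(ctrl.close_job())"
```

```text
the job is handed in; nothing more can be done
None
```

The navy mug is upright in the middle of the drip grate, about 3 mm off centre by my measurements, with the dripper arm swung back so its outlet is over the mug; I touched nothing else and handed the job in at about 21.5 s.

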